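Snap open the fold-down sample stand and stand the offcut on it

ROBOT

A 7-joint arm with a two-finger parallel gripper is mounted at the origin on a cart in front of the work surface, level with it; the furniture and walls round the work are solid. World frame = base frame: x ahead of the robot, y to its left, z up, the work surface at z = 0. Lengths are in m, angles in degrees, forces in N, time in s.
With the tool pointing down it reaches from about 0.425 to 0.875 m from the base axis. Payload 4.7 kg.
Tool frame: the origin (TCP) lies on the centre line of the jaws, within the pads' length; the fingertips stand env.nose_length ahead of it and the grasp point (between the pads) lies 8 mm behind it (env.nose_length is the distance from the TCP to the fingertips, in m); y points along the fingers, z is the direction in which the jaws open and shut, and the axes are right-handed (so a half turn about y gives the same grasp; the last joint's range is limited). The gripper opens to 87 mm and grips with 3 to 60 N. Pads are 19 mm wide; open, the fingers measure 117 mm over their backs; the gripper's body (75 mm by 190 mm) begins 51 mm behind the grasp point.
Start: joints at [70.193, 18.392, -4.016, 83.108, 1.295, 78.541, -3.26], TCP at [0.229, -0.608, 0.234] pointing down, gripper open.
Joint ranges: [-163.93, 163.93], [-17.29, 119.83], [-79.2, 71.16], [3.27, 140.29], [-89.18, 269.18], [5.43, 117.66], [-154.24, 154.24]. Speed limits (degrees/s): [147.25, 147.25, 180, 180, 180, 180, 180].

INTERFACE

Orientations are given as [roll, pitch, yaw] about the fixed x, y, z axes, in that order (R = Rz(yaw) Ry(pitch) Rx(roll)).
In Python, from cell import env, read_camera, camera_info, job, models gives the robot as it stands.
- The arm moves only by the tool move_arm, never from a script. Its argument "moves" is a list of rows, each a list of 6 numbers: the shift along the tool's x, y, z in mm, then the turn, a rotation vector about the tool's x, y, z in degrees. In form: [[x, y, z, ax, ay, az], ...]. A call has 1 to 20 rows; each row is the pose to reach, as a shift and turn from the pose commanded when the call began, along the tool's axes at that moment; what a row does not reach only later rows make up. A row lasts 1/12 s, in which the tool goes at most 41.7 mm and 7.16 degrees, less where a joint would pass 70% of its speed; a pose out of reach is approached as far as the arm can. A call with a gripper value outside its range is refused whole. "claw" is the finger opening in mm, from 0 to 87, set as the call begins (left out, the last holds). The fingers move at their own pace and stop on an object; "newtons" is the grip in N (left out, the last holds). Time passes only in rows, so rows that repeat a pose let the fingers close. It gives the time, the measured TCP pose, the force and the opening at its end, in the units of the state.
- env.get_obs(): the state, without advancing time (a new reading comes with each control period).
- read_camera(name): name is "scene" or "top"; returns (picture, depth): 384x512x3 uint8, red, green, blue; 384x512 float32, m along the optical axis (not along the pixel's ray), 0 where there is no reading.
- camera_info(name): a dict with "fx", "fy", "cx", "cy" (pixels), "R" (3x3) and "t" (3): a world point X has camera coordinates R X + t. Camera axes: x right, y down, z forward; pixel columns grow to the right and rows downward; lengths in m; the calibration is good to about 2 mm. A picture is of the moment at which its call begins. camera_info takes no time and is no camera call.
- job.sign_off(): hands the job in, once; it reports no verdict.
Trained networks look in the newest picture that a camera, given by its name, has taken for a name from the list of things; names that differ only in an ending like _2 or _b are one class to them, and where a whole thing is asked for, a point or a joint stands for the part that bears it (a point fixed in the world has none). Each returns a list of dicts, best first, with "score" (0 to 1); they miss things now and then, are a little off and sometimes report something else, mostly with a low value. They report only what shows in the picture. A call takes as long as a camera call. They do not tell look-alikes from the thing itself.
- models.spot_in(target, camera): "point" ([x, y, z] in m, in world coordinates, good to about 4 mm: the middle of the surface that is visible of it).
- models.cut_out(target, camera): "mask" (384x512 bool, what is visible of it).
The state is a dict: "time_s": time; "qpos": joint angles; "joint_velocities": joint speeds; "effort": joint torques, N m; "tool_pos": TCP position; "tool_rot": TCP orientation; "force": force on the tool from outside, world axes, zero at the start; "wrist_torque": the same for the moment, N m; "grip_width": finger opening in m.
Only numpy, scipy, OpenCV 4.12 (cv2) and the standard library are available. Lean on these libraries where they do the work, as an engineer would, in place of code of your own. Each camera call takes 0.05 s, during which the arm holds its last target.

TASK

Open the folded sample stand: pull its upright plywood leaf forward over its centre so that it snaps all the way down into a level shelf. Then take the white-faced board offcut that stands on its long edge on the table and stand it the same way up on the opened shelf, roughly in the middle and roughly parallel to the stand's back plate, and let go. Leave the yellow tape measure and the small oil bottle where they are.

Things in the scene. Friction and masses are not known exactly. Their poses are not given: they have to be found in the camera images.
- stand: Folding sample stand, screwed down: grey base 175 x 160 x 8 mm, aluminium back plate at the rear (130 mm wide, 6 mm thick, front face 20 mm behind the hinge, top 92 mm above the table), plywood leaf hinged in front. Origin on the table under the middle of the hinge axis; base from 135 mm before it to 40 mm behind. +x points rearward (leaf to back plate), y along the hinge; the leaf opens to -x.
- leaf (a joint): Leaf hinge, rad: 0 = folded, upright (its start); 1.57 = open, level; both end stops. Axis along the stand's y, 45 mm above its origin. An over-centre spring (strut at the left side, +y) holds either state: about 4 N at the free edge starts it; past the balance point near 0.6 rad it snaps open by itself, short of it it snaps back.
- leaf_edge (a point): Middle of the leaf's free edge on its rear face, 130 mm from the hinge, 175 mm above the table when folded. Leaf 138 mm wide, 10 mm thick; its rear face holds the hinge axis and becomes the shelf top. An orange lip 8 x 8 mm along this edge stands out rearward (upward when open). Free space behind it above the back plate: a finger can reach down there from above.
- shelf_mid (a point): Middle of the top face of the opened shelf: a point fixed to the stand, 45 mm above the table, 65 mm in front of the hinge axis, axes as the stand's. The shelf reaches 65 mm to front and back of it and 69 mm to each side.
- offcut_center (a point): Centre of the board offcut: chipboard with white faces, 18 mm thick (its x), 134 mm long (its y), 72 mm high (its z), about 0.12 kg. Stands on its long edge on the table; this point is 36 mm above its underside.
- tape_measure: Yellow tape measure, 36 x 75 x 60 mm, standing; origin at the centre of its underside. To be left alone.
- fluid_bottle: Small square bottle of yellow oil with a white cap, 43 x 57 x 104 mm, standing; origin at the centre of its underside. To be left alone.
Things that resemble listed ones, but are neither listed nor needed, are in the scene too. What is shaped like the part that bears offcut_center but pink is not meant.

How it is judged:
By the outcome, as a careful person would: the job done as asked, in the order asked, and still so for the second after the job is handed in, with the robot touching nothing.
It also fails if it takes over 58 s, if anything falls off the work surface, if the arm or the gripper's body presses on something with over 40 N, if the wrist force passes 120 N, or if a joint passes its speed limit or range.

## Working session

There is one attempt and no reset: what is moved stays moved. The work goes in short steps, Python scripts to look and compute and a tool call to move; the robot and the scene stay as the last step left them, time stands still between calls to the robot, and variables do not carry over. Pictures are saved under pics/ and viewed, and the job is handed in when it is done.

Besides the shell and the picture viewer there is one more tool, called after ">>>" by a JSON object that holds its "fn" and its "kwargs", one argument or row to a line. move_arm: Moves the arm, as the interface text tells. Its arguments: {"type":"object","properties":{"moves":{"type":"array","items":{"type":"array","items":{"type":"number"}}},"claw":{"type":"number"},"newtons":{"type":"number"}},"required":["moves"]}

```bash
ls; mkdir -p pics
python3 - <<'E'
from cell import env, read_camera, camera_info, job, models
import cv2,numpy as np
for n in("scene","top"):
    p,d=read_camera(n); cv2.imwrite(f"pics/{n}0.png",p[:,:,::-1]); np.savez(f"{n}0.npz",p=p,d=d)
    i=camera_info(n); print(n,i)
    for t in("stand","leaf","leaf_edge","offcut_center","tape_measure","fluid_bottle"):
        for r in models.spot_in(t,n)[:4]: print(n,t,round(r["score"],2),np.round(r["point"],3))
print(env.nose_length,env.get_obs())
E
```

```text
pics
scene {'fx': 389.10108180378495, 'fy': 389.10108180378495, 'cx': 257.02338022624286, 'cy': 189.64628402121, 'R': array([[-0.79012474, -0.6129382 , -0.00310797],
       [-0.43603473,  0.56563168, -0.69995323],
       [ 0.43078604, -0.55169518, -0.71418193]]), 't': array([0.30708281, 0.3271862 , 0.93235373])}
scene leaf 0.81 [ 0.525 -0.316  0.13 ]
scene leaf 0.72 [ 0.508 -0.324  0.009]
scene leaf_edge 0.73 [ 0.526 -0.322  0.129]
scene offcut_center 0.74 [ 0.194 -0.298  0.046]
scene offcut_center 0.57 [0.548 0.048 0.053]
scene tape_measure 0.58 [ 0.65  -0.087  0.043]
scene fluid_bottle 0.25 [ 0.525 -0.323  0.13 ]
top {'fx': 369.2495260522572, 'fy': 369.2495260522572, 'cx': 255.30990175104228, 'cy': 194.01498762409477, 'R': array([[ 0.01193429, -0.99962465,  0.02466043],
       [-0.99567917, -0.01415126, -0.09177549],
       [ 0.09209001, -0.0234586 , -0.99547432]]), 't': array([-0.10673241,  0.44690068,  1.16851696])}
top leaf 0.92 [ 0.528 -0.327  0.174]
top leaf_edge 0.55 [ 0.526 -0.329  0.176]
top offcut_center 0.75 [ 0.194 -0.298  0.073]
top offcut_center 0.63 [0.552 0.039 0.072]
top tape_measure 0.67 [ 0.658 -0.103  0.055]
top fluid_bottle 0.88 [0.691 0.213 0.079]
0.011 {'time_s': 0.7, 'qpos': array([70.19096828, 18.38977615, -4.0154371 , 83.10560306,  1.29406946,
       78.54067485, -3.26118115]), 'joint_velocities': array([ 0.03645504, -0.06135711,  0.08257577, -0.05340433,  0.03745126,
       -0.03035388,  0.1224075 ]), 'effort': array([ 1.10730802e-03, -4.90942454e+01, -4.02671853e-01, -3.12704623e+01,
       -6.38593663e-02,  3.38441168e-02,  1.98029471e-05]), 'tool_pos': array([ 0.22886174, -0.60841656,  0.23362789]), 'tool_rot': array([-8.99909798e+01, -1.94395092e-03, -1.59384210e+02]), 'force': array([-0.25279126,  0.13317607,  0.75619903]), 'wrist_torque': array([-0.03983288, -0.00704574, -0.03780369]), 'grip_width': 0.08725088721208385}
```

View pics/scene0.png

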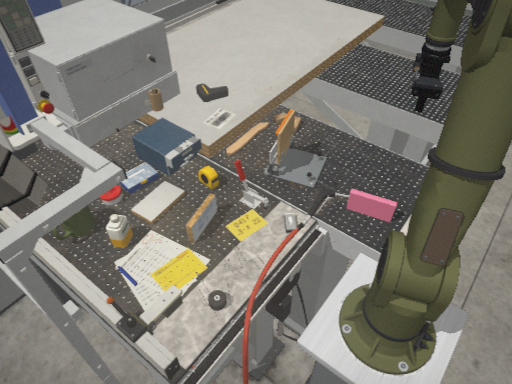

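View pics/top0.png

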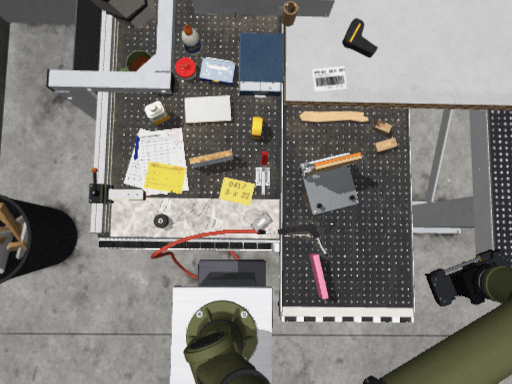

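The pictures show the stand at top (331,185), with its orange-lipped leaf at top (335,160) and scene (285,135). Candidates for the offcut:
- Standing chipboard with white faces, top (211,159), scene (201,218).
- Pink block, top (318,276), scene (371,205), which is excluded.
- White board lying flat, top (208,109), scene (158,202), which isn't standing on its edge.

I choose the first, and will check it in a crop and measure it.

```bash
cat > h.py <<'E'
import numpy as np,cv2
from cell import env, read_camera, camera_info, job, models
def cloud(d,n):
    i=camera_info(n); v,u=np.mgrid[:d.shape[0],:d.shape[1]]
    c=np.stack([(u-i["cx"])/i["fx"]*d,(v-i["cy"])/i["fy"]*d,d],-1)
    return (c-i["t"])@i["R"]   # R^T(c-t)
def rect(P):
    (c,s,a)=cv2.minAreaRect((P[:,:2]*1000).astype(np.float32)); return np.round(c,1),np.round(s,1),round(a,1)
E
python3 - <<'E'
from h import *
D={n:np.load(n+"0.npz") for n in("scene","top")}
C={n:cloud(D[n]["d"],n) for n in D}
for n in D:
    hsv=cv2.cvtColor(D[n]["p"],cv2.COLOR_RGB2HSV); X=C[n]
    ok=D[n]["d"]>0
    org=ok&(hsv[...,0]>3)&(hsv[...,0]<22)&(hsv[...,1]>120)&(hsv[...,2]>120)
    m=org&(X[...,2]>.15)&(X[...,2]<.2)&(abs(X[...,0]-.525)<.15)&(abs(X[...,1]+.32)<.15)
    print(n,"lip",m.sum(),rect(X[m]),X[m].mean(0),np.percentile(X[m][:,2],[5,50,95]))
    reg=ok&(abs(X[...,0]-.55)<.12)&(abs(X[...,1]-.045)<.12)
    m=reg&(X[...,2]>.062)&(X[...,2]<.085)
    print(n,"offtop",m.sum(),rect(X[m]),np.percentile(X[m][:,2],[5,50,95]))
    m=reg&(X[...,2]>.02)&(X[...,2]<.1); print(n,"off all",m.sum(),rect(X[m]))
    reg=ok&(abs(X[...,0]-.5)<.16)&(abs(X[...,1]+.33)<.14)
    for lo,hi in((.004,.012),(.08,.1),(.1,.16),(.165,.19)):
        m=reg&(X[...,2]>lo)&(X[...,2]<hi); print(n,lo,hi,m.sum(),rect(X[m]) if m.sum()>3 else "")
p=D["scene"]["p"]; q=D["top"]["p"]
a=cv2.resize(p[80:280,150:350],(600,600),interpolation=cv2.INTER_CUBIC);cv2.imwrite("pics/c1.png",a[:,:,::-1])
a=cv2.resize(q[110:230,180:380],(800,480),interpolation=cv2.INTER_CUBIC);cv2.imwrite("pics/c2.png",a[:,:,::-1])
E
```

```text
scene lip 72 (array([ 536.5, -330.7]), array([  8.7, 136.2]), 14.7) [ 0.53565107 -0.32734291  0.17568403] [0.17314707 0.17577873 0.17833825]
scene offtop 311 (array([557.2,  39.9]), array([ 21. , 134.5]), 13.1) [0.06447476 0.07227506 0.07525185]
scene off all 624 (array([557.2,  39.2]), array([ 21.2, 136.6]), 13.1)
scene 0.004 0.012 1363 (array([ 501.6, -329.3]), array([274. , 310.7]), 89.2)
scene 0.08 0.1 129 (array([ 536.8, -316.8]), array([ 39.4, 151.5]), 14.9)
scene 0.1 0.16 241 (array([ 522.6, -324.7]), array([ 11.9, 159.2]), 10.3)
scene 0.165 0.19 198 (array([ 531.5, -331.3]), array([ 18.8, 141.8]), 14.7)
top lip 123 (array([ 537.2, -329.5]), array([  7.8, 137.1]), 14.8) [ 0.5369705  -0.32909329  0.17471007] [0.17123642 0.1747125  0.17803496]
top offtop 282 (array([556.7,  40.5]), array([ 20.3, 133.9]), 12.6) [0.06617284 0.07173124 0.07506653]
top off all 387 (array([556.5,  40.5]), array([ 20.6, 133.9]), 12.6)
top 0.004 0.012 1905 (array([ 499.8, -330.5]), array([320.7, 277.6]), 0.3)
top 0.08 0.1 161 (array([ 537.2, -318.3]), array([ 37.9, 156.3]), 14.7)
top 0.1 0.16 111 (array([ 521.3, -322.4]), array([ 11.1, 153.1]), 10.2)
top 0.165 0.19 317 (array([ 532. , -330.9]), array([ 18.4, 137.1]), 14.7)
```

View pics/c1.png

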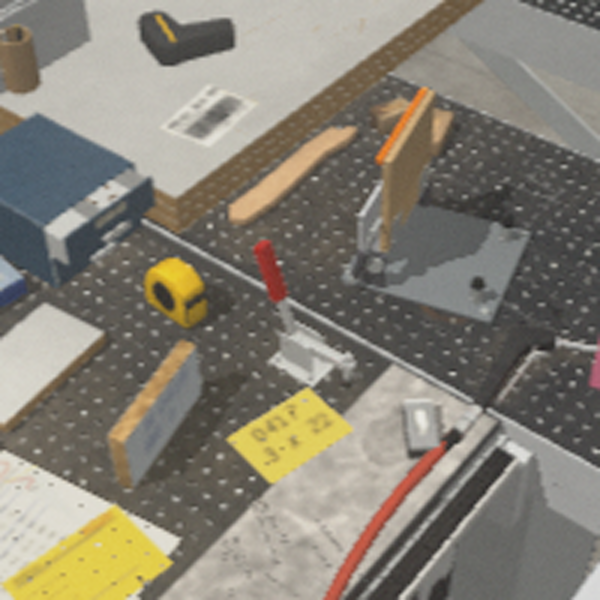

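View pics/c2.png

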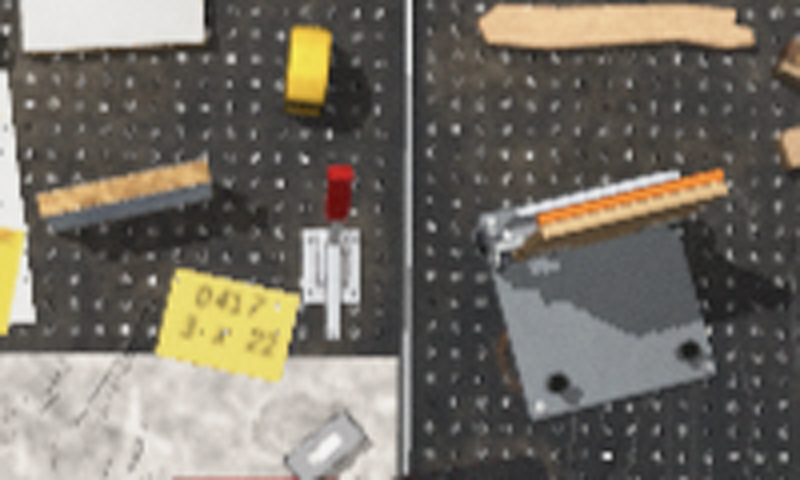

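The crop confirms it: the chipboard offcut with white faces stands on its long edge at scene (201,218). From the clouds, the stand origin is about (532.9, -330.9) mm at yaw 14.7°. The offcut centre is about (556.8, 40.3) mm at yaw 12.9°. Next I work out the move to behind the leaf.

```bash
cat >> h.py <<'E'
from scipy.spatial.transform import Rotation as Ro
S0=np.array([532.9,-330.9]);SY=14.7
def st(x,y): 
    a=np.radians(SY); return S0+np.array([x*np.cos(a)-y*np.sin(a),x*np.sin(a)+y*np.cos(a)])
def rel(x,y,z,yaw):
    o=env.get_obs(); R0=Ro.from_euler("xyz",o["tool_rot"],degrees=True); R1=Ro.from_euler("xyz",[-90,0,yaw],degrees=True)
    s=R0.inv().apply(np.array([x,y,z])-o["tool_pos"]*1000); return np.round(np.r_[s,(R0.inv()*R1).as_rotvec(degrees=True)],1)
E
python3 - <<'E'
from h import *
print(rel(*st(34,0),240,SY-180), st(34,0))
E
```

```text
[-416.1   -6.4 -149.2   -0.     5.9    0. ] [ 565.78710359 -322.27222988]
```

>>> {"fn": "move_arm", "kwargs": {
  "moves": [
    [-416,-6,-149,0,6,0],
    [-416,-6,-149,0,6,0],
    [-416,-6,-149,0,6,0],
    [-416,-6,-149,0,6,0],
    [-416,-6,-149,0,6,0],
    [-416,-6,-149,0,6,0],
    [-416,-6,-149,0,6,0],
    [-416,-6,-149,0,6,0],
    [-416,-6,-149,0,6,0],
    [-416,-6,-149,0,6,0],
    [-416,-6,-149,0,6,0],
    [-416,-6,-149,0,6,0],
    [-416,-6,-149,0,6,0],
    [-416,-6,-149,0,6,0],
    [-416,-6,-149,0,6,0],
    [-416,-6,-149,0,6,0]
  ],
  "claw": 0
}}

```text
time_s: 2.03
tool_pos: [0.5644, -0.3244, 0.2396]
tool_rot: [-90.0, -0.0, -165.6]
force: [-0.2, -0.3, -0.6]
grip_width: 0.0008
```

>>> {"fn": "move_arm", "kwargs": {
  "moves": [
    [0,30,0,0,0,0],
    [0,60,0,0,0,0],
    [0,80,0,0,0,0],
    [0,80,0,0,0,0],
    [0,80,0,0,0,0]
  ]
}}

```text
time_s: 2.45
tool_pos: [0.5644, -0.3233, 0.1589]
tool_rot: [-90.1, -0.1, -165.5]
force: [-0.2, 0.3, 0.1]
grip_width: 0.0002
```

Run:
```python
from h import *
p,d=read_camera("scene"); a=cv2.resize(p[60:240,220:400],(600,600),interpolation=cv2.INTER_CUBIC);cv2.imwrite("pics/s1.png",a[:,:,::-1])
o=env.get_obs();print(o["tool_pos"],o["force"])
```

```text
[ 0.56564516 -0.32350916  0.16062493] [ 1.27044431 -0.47867506  0.57679821]
```

View pics/s1.png

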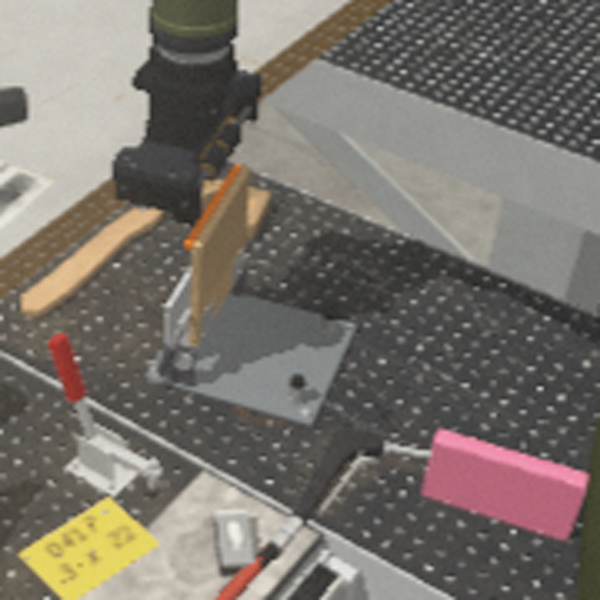

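The gripper is behind the leaf at crop (175,150), and the leaf at (215,240) hasn't moved. I pull it forward now.

>>> {"fn": "move_arm", "kwargs": {
  "moves": [
    [10,0,0,0,0,0],
    [20,0,0,0,0,0],
    [30,0,0,0,0,0],
    [40,0,0,0,0,0],
    [50,0,0,0,0,0],
    [60,0,0,0,0,0],
    [70,0,0,0,0,0],
    [80,0,0,0,0,0],
    [90,0,0,0,0,0],
    [100,0,0,0,0,0],
    [110,0,0,0,0,0],
    [118,0,0,0,0,0],
    [118,0,0,0,0,0],
    [118,0,0,0,0,0]
  ]
}}

```text
time_s: 3.67
tool_pos: [0.4511, -0.3526, 0.1598]
tool_rot: [-90.0, 0.0, -165.4]
force: [0.1, 0.6, -0.4]
grip_width: 0.0002
```

Run:
```python
from h import *
p,d=read_camera("scene"); a=cv2.resize(p[60:240,220:400],(600,600),interpolation=cv2.INTER_CUBIC);cv2.imwrite("pics/s2.png",a[:,:,::-1])
o=env.get_obs();print(o["tool_pos"],o["force"])
```

```text
[ 0.45172662 -0.3522512   0.15973653] [0.21152623 0.24914375 0.00484864]
```

View pics/s2.png

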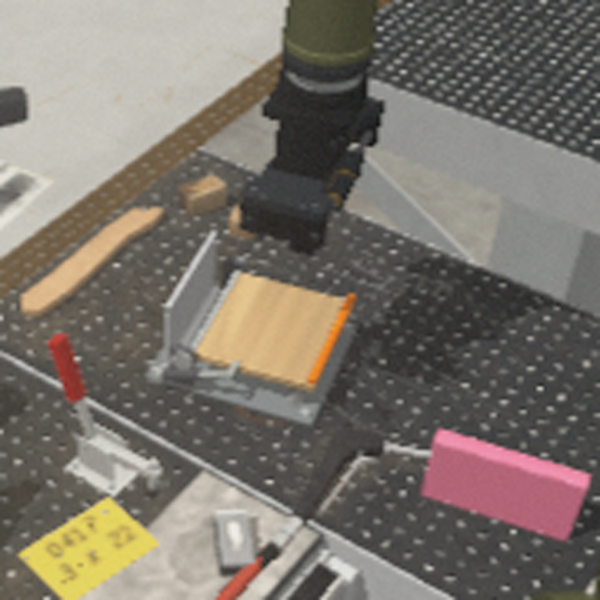

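The leaf lies level, with its orange lip at crop (330,340), and the tool is free. Next is the offcut.

Run:
```python
from h import *
print(env.get_obs()["qpos"].round(1)); print(rel(556.8,40.3,180,12.9-90),rel(556.8,40.3,180,12.9+90))
p,d=read_camera("top"); X=cloud(d,"top"); 
reg=(d>0)&(abs(X[...,0]-.556)<.1)&(abs(X[...,1]-.04)<.1)
m=reg&(X[...,2]>.062)&(X[...,2]<.085); print(rect(X[m]))
```

```text
[ 48.2  12.5 -14.7  99.5   3.4  68.4 -42.8]
[-200.7  -20.3 -353.3   -0.   -88.3   -0. ] [-200.7  -20.3 -353.3    0.    91.7   -0. ]
(array([556.8,  40.3]), array([ 19.8, 133.3]), 13.2)
```

>>> {"fn": "move_arm", "kwargs": {
  "moves": [
    [-201,-20,-353,0,-88,0],
    [-201,-20,-353,0,-88,0],
    [-201,-20,-353,0,-88,0],
    [-201,-20,-353,0,-88,0],
    [-201,-20,-353,0,-88,0],
    [-201,-20,-353,0,-88,0],
    [-201,-20,-353,0,-88,0],
    [-201,-20,-353,0,-88,0],
    [-201,-20,-353,0,-88,0],
    [-201,-20,-353,0,-88,0],
    [-201,-20,-353,0,-88,0],
    [-201,-20,-353,0,-88,0],
    [-201,-20,-353,0,-88,0],
    [-201,-20,-353,0,-88,0],
    [-201,-20,-353,0,-88,0],
    [-201,-20,-353,0,-88,0],
    [-201,-20,-353,0,-88,0]
  ],
  "claw": 70
}}

```text
time_s: 5.18
tool_pos: [0.5571, 0.0401, 0.1795]
tool_rot: [-90.0, 0.0, -77.4]
force: [0.2, 0.3, 0.1]
grip_width: 0.0699
```

Run:
```python
from h import *
print(env.get_obs()["qpos"].round(1),env.get_obs()["tool_pos"],env.get_obs()["tool_rot"]); print(rel(556.8,40.3,42,12.9-90))
p,d=read_camera("scene"); a=cv2.resize(p[100:300,100:300],(600,600),interpolation=cv2.INTER_CUBIC);cv2.imwrite("pics/s3.png",a[:,:,::-1])
```

```text
[ 27.9  12.6 -39.2  99.4   8.4  71.   -0.8] [0.55705386 0.04005278 0.17954889] [-8.99949379e+01  2.69090710e-04 -7.74347568e+01]
[ -0.3 137.5  -0.2  -0.   -0.3  -0. ]
```

View pics/s3.png

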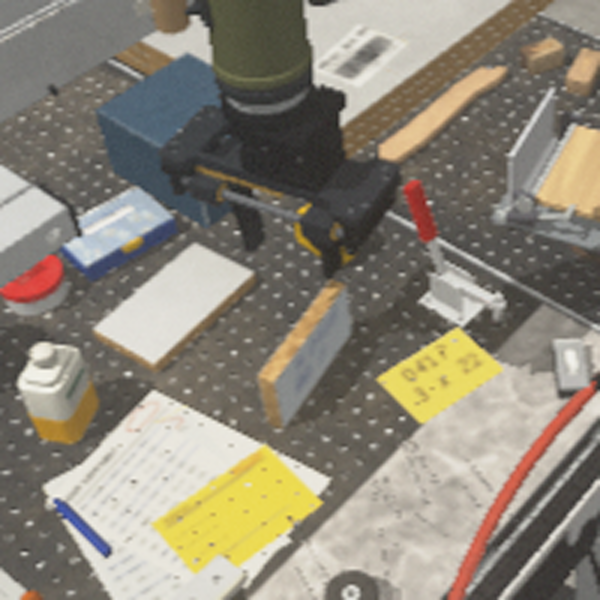

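The jaws straddle the offcut's thickness at crop (305,355), and the bottle (60,390), clamp (440,270) and tape are clear. I descend and grip.

>>> {"fn": "move_arm", "kwargs": {
  "moves": [
    [0,30,0,0,0,0],
    [0,60,0,0,0,0],
    [0,90,0,0,0,0],
    [0,115,0,0,0,0],
    [0,130,0,0,0,0],
    [0,137,0,0,0,0],
    [0,137,0,0,0,0],
    [0,137,0,0,0,0]
  ]
}}

```text
time_s: 5.9
tool_pos: [0.5574, 0.0402, 0.0431]
tool_rot: [-90.0, 0.0, -77.4]
force: [0.7, 0.1, 0.6]
grip_width: 0.0699
```

>>> {"fn": "move_arm", "kwargs": {
  "moves": [
    [0,0,0,0,0,0],
    [0,0,0,0,0,0],
    [0,0,0,0,0,0],
    [0,0,0,0,0,0],
    [0,0,0,0,0,0],
    [0,0,0,0,0,0],
    [0,0,0,0,0,0],
    [0,0,0,0,0,0]
  ],
  "claw": 0,
  "newtons": 20
}}

```text
time_s: 6.57
tool_pos: [0.557, 0.04, 0.0425]
tool_rot: [-90.0, -0.0, -77.4]
force: [0.2, 0.7, 0.1]
grip_width: 0.0249
```

>>> {"fn": "move_arm", "kwargs": {
  "moves": [
    [0,0,0,0,0,0],
    [0,0,0,0,0,0],
    [0,0,0,0,0,0],
    [0,0,0,0,0,0]
  ]
}}

```text
time_s: 6.9
tool_pos: [0.5571, 0.04, 0.0425]
tool_rot: [-90.0, -0.0, -77.4]
force: [0.5, 0.0, -0.1]
grip_width: 0.0169
```

>>> {"fn": "move_arm", "kwargs": {
  "moves": [
    [0,-10,0,0,0,0],
    [0,-30,0,0,0,0],
    [0,-60,0,0,0,0],
    [0,-95,0,0,0,0],
    [0,-130,0,0,0,0],
    [0,-150,0,0,0,0],
    [0,-150,0,0,0,0],
    [0,-150,0,0,0,0]
  ]
}}

```text
time_s: 7.57
tool_pos: [0.5575, 0.0401, 0.194]
tool_rot: [-89.9, -0.1, -77.4]
force: [-0.3, 0.1, -1.3]
grip_width: 0.0163
```

Run:
```python
from h import *
print(env.get_obs()["grip_width"],env.get_obs()["force"])
print(rel(*st(-65,0),190,SY-90))
p,d=read_camera("scene"); a=cv2.resize(p[60:300,100:340],(600,600),interpolation=cv2.INTER_CUBIC);cv2.imwrite("pics/s4.png",a[:,:,::-1])
p,d=read_camera("top"); X=cloud(d,"top"); m=(d>0)
# re-measure the opened shelf
hsv=cv2.cvtColor(p,cv2.COLOR_RGB2HSV)
reg=(abs(X[...,0]-.47)<.12)&(abs(X[...,1]+.347)<.12)
lp=reg&(hsv[...,0]>3)&(hsv[...,0]<16)&(hsv[...,1]>170)&(X[...,2]>.04)&(X[...,2]<.065)
print("lip",lp.sum(),rect(X[lp]),X[lp].mean(0))
sh=reg&(hsv[...,0]>5)&(hsv[...,0]<25)&(hsv[...,1]>70)&(X[...,2]>.035)&(X[...,2]<.06)
print("shelf",sh.sum(),rect(X[sh]),np.percentile(X[sh][:,2],[5,50,95]))
bp=reg&(X[...,2]>.075)&(X[...,2]<.1);print("plate",bp.sum(),rect(X[bp]))
print("expected",st(-65,0))
```

```text
0.01633396810974092 [-0.30541126  0.05029149 -1.30519046]
[ 3.59e+02  4.10e+00 -1.70e+02 -1.00e-01 -2.10e+00  1.00e-01]
lip 66 (array([ 412.3, -361.9]), array([  6.1, 134.5]), 14.7) [ 0.41051412 -0.35485513  0.05152612]
shelf 1651 (array([ 466.8, -348.5]), array([123. , 139.2]), 14.7) [0.04109994 0.04501309 0.05152815]
plate 110 (array([ 555.1, -325.4]), array([  6.2, 129.6]), 15.1)
expected [ 470.02759607 -347.3942664 ]
```

View pics/s4.png

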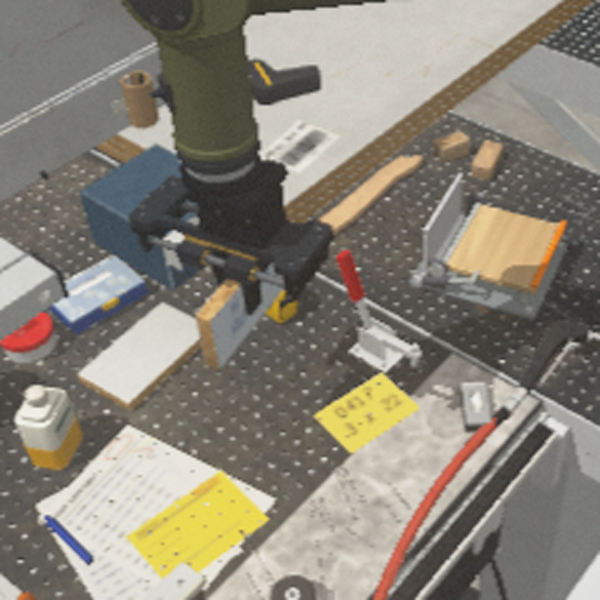

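The offcut is held level at crop (235,325). The opened shelf's measured position agrees with the expected one to 3 mm. I carry it over, keeping the height.

>>> {"fn": "move_arm", "kwargs": {
  "moves": [
    [10,0,-5,0,-2,0],
    [30,0,-14,0,-2,0],
    [60,0,-28,0,-2,0],
    [90,0,-43,0,-2,0],
    [120,0,-57,0,-2,0],
    [150,0,-71,0,-2,0],
    [180,0,-85,0,-2,0],
    [210,0,-99,0,-2,0],
    [240,0,-114,0,-2,0],
    [270,0,-128,0,-2,0],
    [300,0,-142,0,-2,0],
    [325,0,-154,0,-2,0],
    [345,0,-163,0,-2,0],
    [355,0,-168,0,-2,0],
    [359,0,-170,0,-2,0],
    [359,0,-170,0,-2,0],
    [359,0,-170,0,-2,0],
    [359,0,-170,0,-2,0]
  ]
}}

```text
time_s: 9.17
tool_pos: [0.4704, -0.3452, 0.1924]
tool_rot: [-90.0, 0.1, -75.2]
force: [0.2, 0.0, -0.5]
grip_width: 0.0165
```

Run:
```python
from h import *
o=env.get_obs();print(o["qpos"].round(1),o["grip_width"],o["force"],o["tool_pos"],o["tool_rot"])
print(rel(*st(-65,0),90,SY-90))
p,d=read_camera("scene"); a=cv2.resize(p[60:240,190:370],(600,600),interpolation=cv2.INTER_CUBIC);cv2.imwrite("pics/s5.png",a[:,:,::-1])
```

```text
[ 54.6  13.2 -24.2  95.4   5.6  72.6  44.1] 0.016523141468266705 [ 0.20505597  0.04057111 -0.48765519] [ 0.47040157 -0.34515554  0.1923934 ] [-8.99833072e+01  5.62675966e-02 -7.52106053e+01]
[ 2.200e+00  1.024e+02 -1.000e+00 -0.000e+00  1.000e-01 -1.000e-01]
```

View pics/s5.png

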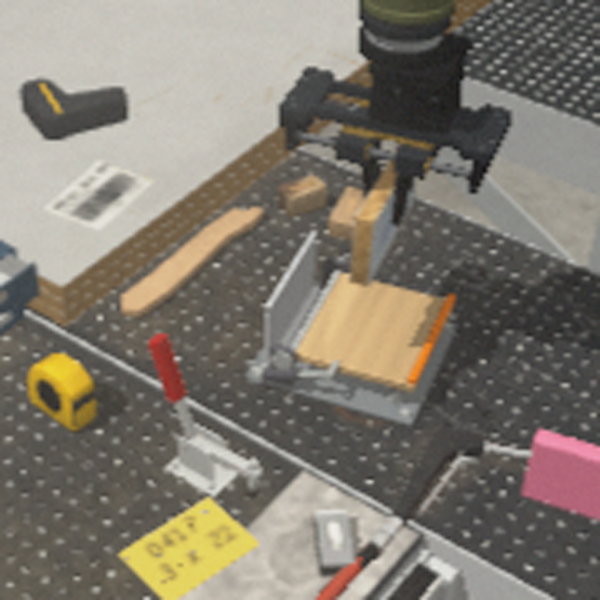

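The offcut hangs above the shelf at crop (375,230), parallel to the back plate. I lower it to just above the shelf, then settle it gently.

>>> {"fn": "move_arm", "kwargs": {
  "moves": [
    [2,20,-1,0,0,0],
    [2,50,-1,0,0,0],
    [2,75,-1,0,0,0],
    [2,90,-1,0,0,0],
    [2,97,-1,0,0,0],
    [2,100,-1,0,0,0],
    [2,101,-1,0,0,0],
    [2,101,-1,0,0,0],
    [2,101,-1,0,0,0]
  ]
}}

```text
time_s: 9.97
tool_pos: [0.47, -0.35, 0.093]
tool_rot: [-89.9, -0.1, -75.4]
force: [0.2, 0.3, -1.4]
grip_width: 0.0166
```

>>> {"fn": "move_arm", "kwargs": {
  "moves": [
    [0,1,0,0,0,0],
    [0,2,0,0,0,0],
    [0,3,0,0,0,0],
    [0,3,0,0,0,0]
  ]
}}

```text
time_s: 10.3
tool_pos: [0.4689, -0.3496, 0.0885]
tool_rot: [-90.0, -0.0, -75.4]
force: [0.4, -0.5, -0.5]
grip_width: 0.0165
```

Run:
```python
from h import *
o=env.get_obs();print(o["force"],o["tool_pos"])
p,d=read_camera("scene"); a=cv2.resize(p[100:210,240:350],(600,600),interpolation=cv2.INTER_CUBIC);cv2.imwrite("pics/s6.png",a[:,:,::-1])
```

```text
[ 0.40050728 -0.45698333 -0.51967965] [ 0.46893036 -0.34964249  0.08853241]
```

View pics/s6.png

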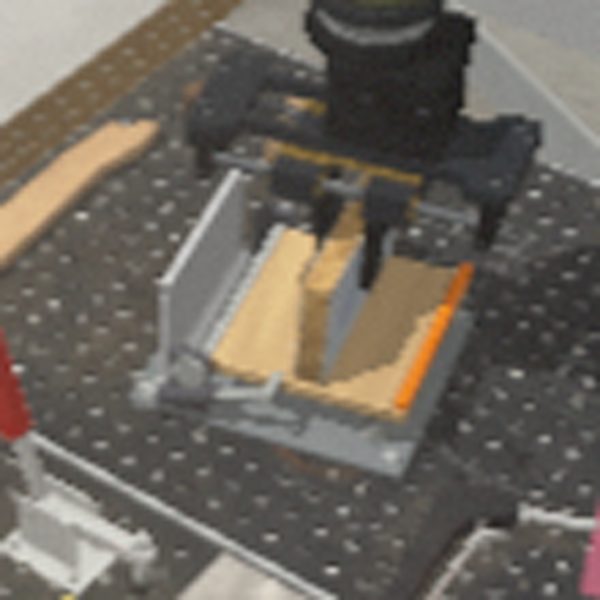

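The offcut is about at the shelf surface, with its bottom corner at crop (312,375), and there's no clear contact force yet.

>>> {"fn": "move_arm", "kwargs": {
  "moves": [
    [0,0.5,0,0,0,0],
    [0,1,0,0,0,0],
    [0,1,0,0,0,0]
  ]
}}

```text
time_s: 10.6
tool_pos: [0.4691, -0.3497, 0.0875]
tool_rot: [-90.0, -0.0, -75.4]
force: [-1.4, 0.3, -0.6]
grip_width: 0.0165
```

>>> {"fn": "move_arm", "kwargs": {
  "moves": [
    [0,0.5,0,0,0,0],
    [0,1,0,0,0,0],
    [0,1,0,0,0,0]
  ]
}}

```text
time_s: 10.85
tool_pos: [0.4691, -0.3497, 0.0874]
tool_rot: [-90.0, -0.0, -75.4]
force: [-1.8, 1.4, 4.7]
grip_width: 0.0167
```

There's contact, about 5 N upward. I release.

>>> {"fn": "move_arm", "kwargs": {
  "moves": [
    [0,0,0,0,0,0],
    [0,0,0,0,0,0],
    [0,0,0,0,0,0],
    [0,0,0,0,0,0],
    [0,0,0,0,0,0],
    [0,0,0,0,0,0],
    [0,0,0,0,0,0]
  ],
  "claw": 50
}}

```text
time_s: 11.43
tool_pos: [0.469, -0.3496, 0.0865]
tool_rot: [-90.0, 0.0, -75.4]
force: [0.1, -1.0, 0.2]
grip_width: 0.0485
```

Run:
```python
from h import *
o=env.get_obs();print(o["force"],o["tool_pos"],o["grip_width"])
p,d=read_camera("scene"); a=cv2.resize(p[100:210,240:350],(600,600),interpolation=cv2.INTER_CUBIC);cv2.imwrite("pics/s7.png",a[:,:,::-1])
```

```text
[ 0.1211264  -1.04270935  0.17024306] [ 0.46899403 -0.34958131  0.08645422] 0.048543909887273286
```

View pics/s7.png

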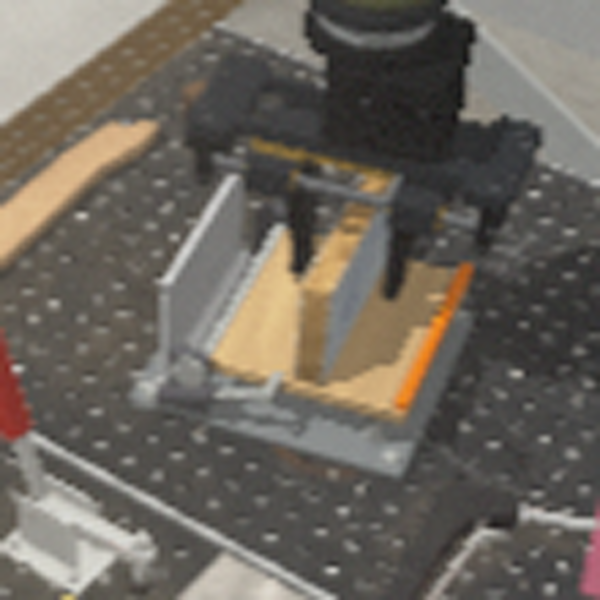

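The fingers are clear on both sides, at crop (303,230) and (397,250), and the offcut stands by itself. I retreat upward.

>>> {"fn": "move_arm", "kwargs": {
  "moves": [
    [0,-10,0,0,0,0],
    [0,-25,0,0,0,0],
    [0,-45,0,0,0,0],
    [0,-70,0,0,0,0],
    [0,-100,0,0,0,0],
    [0,-135,0,0,0,0],
    [0,-170,0,0,0,0],
    [60,-180,-60,0,0,0],
    [90,-180,-90,0,0,0],
    [120,-180,-120,0,0,0],
    [120,-180,-120,0,0,0],
    [120,-180,-120,0,0,0],
    [120,-180,-120,0,0,0]
  ]
}}

```text
time_s: 12.57
tool_pos: [0.3798, -0.4994, 0.2668]
tool_rot: [-90.1, -0.0, -75.8]
force: [0.3, 1.2, 0.2]
grip_width: 0.0499
```

Run:
```python
from h import *
o=env.get_obs();print(o["force"],o["tool_pos"],o["grip_width"])
for n in("scene","top"):
    p,d=read_camera(n);X=cloud(d,n); 
    cv2.imwrite(f"pics/f_{n}.png",p[:,:,::-1])
    reg=(d>0)&(abs(X[...,0]-.47)<.06)&(abs(X[...,1]+.347)<.11)
    m=reg&(X[...,2]>.105)&(X[...,2]<.13); print(n,rect(X[m]),np.percentile(X[m][:,2],[5,50,95]))
    for t in("tape_measure","fluid_bottle"):
        for r in models.spot_in(t,n)[:1]: print(n,t,round(r["score"],2),np.round(r["point"],3))
print(st(-65,0))
```

```text
[0.305367   1.20275355 0.18249337] [ 0.37981063 -0.49942358  0.26683286] 0.049892494927288374
scene (array([ 467.1, -351.1]), array([ 20.1, 135.1]), 14.8) [0.10837192 0.11732967 0.12012966]
scene tape_measure 0.87 [ 0.651 -0.086  0.043]
scene fluid_bottle 0.68 [0.688 0.222 0.067]
top (array([ 466.7, -349.2]), array([ 18.4, 134.4]), 14.3) [0.11269574 0.11683231 0.11979211]
top tape_measure 0.58 [ 0.657 -0.102  0.054]
top fluid_bottle 0.91 [0.691 0.213 0.081]
[ 470.02759607 -347.3942664 ]
```

View pics/f_scene.png

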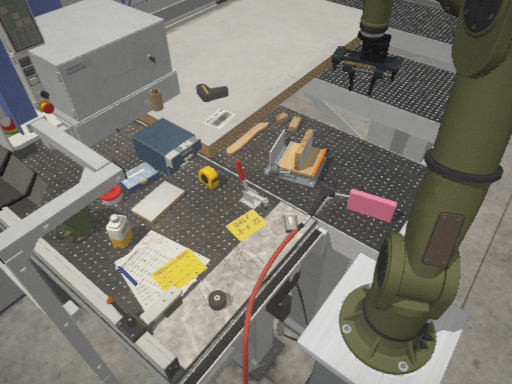

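View pics/f_top.png

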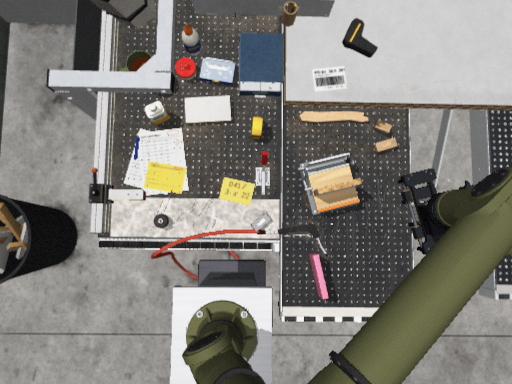

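The offcut stands upright in the middle of the level shelf at top (332,187) and scene (303,155). The gripper is clear at scene (370,65), and the tape and bottle haven't moved. I hand in.

```bash
python3 -c "
from cell import job
print(job.sign_off())"
```

```text
the job is handed in; nothing more can be done
None
```

I pulled the leaf forward with the closed fingertips until it snapped down level. Then I gripped the white-faced offcut across its thickness, stood it the same way up on the shelf, let go and backed the gripper away. I handed in at about 13 s of the 58 s.

**Last checks, both cameras:**
- **Offcut:** it stands upright with its top about 117 mm above the table, as expected. Its centre is about 4–5 mm from the middle of the shelf. Its angle is 14.3–14.8°, against 14.7° for the stand.
- **Tape measure and oil bottle:** the tape was found within about 1 mm of its starting place by both cameras. The top camera put the bottle within about 2 mm. The scene camera had no usable first fix on the bottle (it pointed at the leaf), so that view has nothing to compare with.
- **Gripper:** it touches nothing, and the force readings are at noise level.

No check failed.

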